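# Find the heaviest guessing tin by feel and hold it up

## Robot

A 7-joint arm with a two-finger parallel gripper is mounted at the origin on the work surface. World frame = base frame: x ahead of the robot, y to its left, z up, the work surface at z = 0. Lengths are in m, angles in rad, forces in N, time in s.
With the tool pointing down it reaches from about 0.425 to 0.875 m from the base axis. Payload 4.7 kg.
Tool frame: the origin (TCP) lies midway between the tips of the shut fingers; the grasp point (between the pads) lies 19 mm behind it; z points along the fingers, y is the line along which they close (so a half turn about z gives the same grasp; the last joint's range is limited). The gripper opens to 87 mm and grips with 3 to 60 N. Pads are 19 mm wide; open, the fingers measure 117 mm over their backs; the gripper's body (75 mm by 190 mm) begins 51 mm behind the grasp point.
Start: joints at [-1.299, 0.321, -0.07, 1.45, 0.023, 1.371, -0.057], TCP at [0.166, 0.629, 0.19] pointing down, gripper open.
Joint ranges: [-2.86, 2.86], [-0.3, 2.09], [-1.38, 1.24], [0.06, 2.45], [-1.56, 4.7], [0.09, 2.05], [-2.69, 2.69]. Speed limits (rad/s): [2.57, 2.57, 3.14, 3.14, 3.14, 3.14, 3.14].

## Interface

Orientations are given as a rotation vector (axis times angle).
In Python, from bench import ctrl, get_image, calibration gives the robot as it stands.
- The arm moves only by the tool apply_moves, never from a script. Its arguments are lists of equal length, an entry for each row: "dp": the shift along the tool's x, y, z in m, a list of three; "twist": the turn, a rotation vector about the tool's x, y, z in rad, a list of three; "fingers": the closure, from 0 (fully open) to 1 (shut). In form: {"dp": [[dx, dy, dz], ...], "twist": [[ax, ay, az], ...], "fingers": [fingers, ...]}. A call has 1 to 10 rows; each row shifts and turns the commanded pose from where the row before left it, along the tool's axes as they then stand; what a row does not reach is not made up. A row lasts 1/10 s, in which the tool goes at most 50 mm and 8.59 degrees, less where a joint would pass 70% of its speed; a pose out of reach is approached as far as the arm can. A call is refused whole if a number of a shift passes 0.05 or a number of a turn 0.15, either way. A call with a gripper value outside its range is refused whole. The fingers move at their own pace and stop on an object; "newtons" is the grip in N (left out, the last holds). Time passes only in rows, so rows that do not move let the fingers close. It gives the time, the measured TCP pose, the force, the opening and the grip force at its end, in the units of the state.
- ctrl.get_state(): the state, without advancing time (a new reading comes with each control period).
- get_image(name): name is "side" or "top" or "wrist"; returns the picture (480x640x3 uint8, red, green, blue); there is no depth.
- calibration(name): a dict with "fx", "fy", "cx", "cy" (pixels), "eye" and "attitude" of the camera in the world; the wrist camera has in their place "hand_eye" (4x4, takes a point from camera to tool coordinates, whose origin is the TCP and whose axes are the flange's). Camera axes: x right, y up, looking along -z (the intrinsics and any distortion apply to the point x, -y, -z); pixel columns grow to the right and rows downward; lengths in m; the calibration is good to about 2 mm. A picture is of the moment at which its call begins: read the wrist's pose just before it. calibration takes no time and is no camera call.
- ctrl.close_job(): hands the job in; it is judged then, once.
The state is a dict: "time": time; "joint_positions": joint angles; "qd": joint speeds; "joint_torque": joint torques, N m; "position": TCP position; "tool_rot": TCP orientation; "ft_force": force on the tool from outside, world axes, zero at the start; "torque": the same for the moment, N m; "grip_width": opening from 0.0 (shut) to 1.0 (fully open); "grip_force": force on a finger pad.
Only numpy, scipy, OpenCV 4.12 (cv2) and the standard library are available. Lean on these libraries where they do the work, as an engineer would, in place of code of your own. Each camera call takes 0.05 s, during which the arm holds its last target. There are 200 camera calls.

## Task

The three identical tins of the weight-guessing game are closed and only their weight tells them apart: heft them, set the two lighter ones down upright in the dark wooden tray without dropping them or knocking one over, and finish while still holding the heaviest in the gripper, upright, still and clear of everything, its base at least 15 cm above the bench. Leave the cube, mug, star, car and ring stacker where they are.

Things in the scene. Friction and masses are not known exactly. Their poses are not given: they have to be found in the camera images.
- tin_a_centre (a point): centre, 40 mm above the base, of one of three identical closed round tins: red, white band, aluminium lid, 56 mm across (58 at the lid), 80 mm tall; z is its axis, yaw means nothing. A loose plug hides inside; whole tins weigh 0.42-0.54 kg (steel plug), 0.18-0.24 kg (aluminium), 0.09-0.13 kg (pine). Neither name, place nor look tells which
- tin_b_centre (a point): centre, 40 mm above the base, of one of three identical closed round tins: red, white band, aluminium lid, 56 mm across (58 at the lid), 80 mm tall; z is its axis, yaw means nothing. A loose plug hides inside; whole tins weigh 0.42-0.54 kg (steel plug), 0.18-0.24 kg (aluminium), 0.09-0.13 kg (pine). Neither name, place nor look tells which
- tin_c_centre (a point): centre, 40 mm above the base, of one of three identical closed round tins: red, white band, aluminium lid, 56 mm across (58 at the lid), 80 mm tall; z is its axis, yaw means nothing. A loose plug hides inside; whole tins weigh 0.42-0.54 kg (steel plug), 0.18-0.24 kg (aluminium), 0.09-0.13 kg (pine). Neither name, place nor look tells which
- tray: low dark-wood tray fixed on the bench, 130 mm (its x) by 330 mm (its y), 24 mm high, 114 by 314 mm inside; origin at the centre of its underside. Its flat floor is 8 mm above the bench, so a tin standing in it has its centre 48 mm up. It takes all three tins in a row along its y
- cube: green wooden cube, 40 mm, origin at the centre of its underside; a bystander
- mug: white ceramic mug with crayons standing in it, 82 mm in diameter, 92 mm tall (crayons to about 110 mm), handle to its +y reaching 71 mm from the axis; origin at the centre of its underside; a bystander
- star: pink silicone star lying flat, about 75 mm across, 12 mm thick; origin at the centre of its underside; a bystander
- car: wooden toy car, blue with dark wheels, 110 mm (its x) by 60 mm by 56 mm high; origin at the centre of its underside; a bystander
- stacker: ring stacker: square foot 100 mm, coloured rings of falling size, 124 mm tall in all; origin at the centre of its underside; a bystander
Things that resemble listed ones, but are neither listed nor needed, are in the scene too. Leave any turquoise or yellow look-alike of the part that bears tin_a_centre alone.

How it is judged:
At the end, for the whole second after the job is handed in: The heaviest tin is held by the fingers alone, its base over 0.14 m above the bench, within 0.25 rad of upright, still; the other two stand released, upright (0.1 rad) and at rest on the tray's floor, each pressing on it with 0.5 to 3.2 N, as only the lighter tins do ((((height (world z) of tin_a_centre above 0.18 m and angle between tin_a_centre's own z axis and vertical below 0.25 rad and contact force between tin_a and the fingers above 2 N and linear speed of tin_a below 0.03 m/s and contact force between tin_a and tray below 0.1 N and contact force between tin_a and tin_b below 0.1 N and contact force between tin_a and tin_c below 0.1 N) and (x of tin_b_centre in the frame of tray between -0.036 and 0.036 m and y of tin_b_centre in the frame of tray between -0.136 and 0.136 m and z of tin_b_centre in the frame of tray below 0.056 m and angle between tin_b_centre's own z axis and vertical below 0.1 rad and contact force between tin_b and tray between 0.5 and 3.2 N and contact force between tin_b and the fingers below 0.1 N and linear speed of tin_b below 0.02 m/s) and (x of tin_c_centre in the frame of tray between -0.036 and 0.036 m and y of tin_c_centre in the frame of tray between -0.136 and 0.136 m and z of tin_c_centre in the frame of tray below 0.056 m and angle between tin_c_centre's own z axis and vertical below 0.1 rad and contact force between tin_c and tray between 0.5 and 3.2 N and contact force between tin_c and the fingers below 0.1 N and linear speed of tin_c below 0.02 m/s)) or ((height (world z) of tin_b_centre above 0.18 m and angle between tin_b_centre's own z axis and vertical below 0.25 rad and contact force between tin_b and the fingers above 2 N and linear speed of tin_b below 0.03 m/s and contact force between tin_b and tray below 0.1 N and contact force between tin_b and tin_a below 0.1 N and contact force between tin_b and tin_c below 0.1 N) and (x of tin_a_centre in the frame of tray between -0.036 and 0.036 m and y of tin_a_centre in the frame of tray between -0.136 and 0.136 m and z of tin_a_centre in the frame of tray below 0.056 m and angle between tin_a_centre's own z axis and vertical below 0.1 rad and contact force between tin_a and tray between 0.5 and 3.2 N and contact force between tin_a and the fingers below 0.1 N and linear speed of tin_a below 0.02 m/s) and (x of tin_c_centre in the frame of tray between -0.036 and 0.036 m and y of tin_c_centre in the frame of tray between -0.136 and 0.136 m and z of tin_c_centre in the frame of tray below 0.056 m and angle between tin_c_centre's own z axis and vertical below 0.1 rad and contact force between tin_c and tray between 0.5 and 3.2 N and contact force between tin_c and the fingers below 0.1 N and linear speed of tin_c below 0.02 m/s)) or ((height (world z) of tin_c_centre above 0.18 m and angle between tin_c_centre's own z axis and vertical below 0.25 rad and contact force between tin_c and the fingers above 2 N and linear speed of tin_c below 0.03 m/s and contact force between tin_c and tray below 0.1 N and contact force between tin_c and tin_a below 0.1 N and contact force between tin_c and tin_b below 0.1 N) and (x of tin_a_centre in the frame of tray between -0.036 and 0.036 m and y of tin_a_centre in the frame of tray between -0.136 and 0.136 m and z of tin_a_centre in the frame of tray below 0.056 m and angle between tin_a_centre's own z axis and vertical below 0.1 rad and contact force between tin_a and tray between 0.5 and 3.2 N and contact force between tin_a and the fingers below 0.1 N and linear speed of tin_a below 0.02 m/s) and (x of tin_b_centre in the frame of tray between -0.036 and 0.036 m and y of tin_b_centre in the frame of tray between -0.136 and 0.136 m and z of tin_b_centre in the frame of tray below 0.056 m and angle between tin_b_centre's own z axis and vertical below 0.1 rad and contact force between tin_b and tray between 0.5 and 3.2 N and contact force between tin_b and the fingers below 0.1 N and linear speed of tin_b below 0.02 m/s)))); the arm keeps its last pose, push and grip.
It fails at once if the cube, mug, star, car or ring stacker is pushed more than 25 mm from its place or tipped over (distance of any of cube, mug, star, car, stacker from where it was at the start of the episode above 0.025 m or angle between any of cube, mug, star, car, stacker's own z axis and vertical above 0.5 rad).
It fails at once if a tin is dropped (falls freely, faster than 0.6 m/s, out of the fingers) ((linear speed of tin_a above 0.6 m/s and contact force between tin_a and the fingers below 0.1 N) or (linear speed of tin_b above 0.6 m/s and contact force between tin_b and the fingers below 0.1 N) or (linear speed of tin_c above 0.6 m/s and contact force between tin_c and the fingers below 0.1 N)).
It fails at once if a tin is knocked over (leans more than 45 degrees) (angle between any of tin_a_centre, tin_b_centre, tin_c_centre's own z axis and vertical above 0.785 rad).
It also fails if it takes over 72 s, if anything falls off the work surface, if the arm or the gripper's body presses on something with over 40 N, if the wrist force passes 120 N, or if a joint passes its speed limit or range.

## Working session

There is one attempt and no reset: what is moved stays moved. The work goes in short steps, Python scripts to look and compute and a tool call to move; the robot and the scene stay as the last step left them, time stands still between calls to the robot, and variables do not carry over. Pictures are saved under pics/ and viewed, at most 10 in all, crops included, and the job is handed in when it is done.

Besides the shell and the picture viewer there is one more tool, called after ">>>" in YAML: its name, and indented under it one key for each argument. apply_moves: Moves the arm, as the interface text tells. Its arguments: {"type":"object","properties":{"dp":{"type":"array"},"twist":{"type":"array"},"fingers":{"type":"array"},"newtons":{"type":"number"}},"required":["dp","twist","fingers"]}

```bash
mkdir -p pics
python3 - <<'E'
from bench import ctrl,get_image,calibration
import cv2,numpy as np
for n in("top","side"):
    cv2.imwrite(f"pics/{n}0.png",get_image(n)[:,:,::-1])
    print(n,calibration(n))
print(calibration("wrist"));s=ctrl.get_state()
print({k:s[k] for k in s})
E
```

```text
top {'fx': 439.60125360436916, 'fy': 439.60125360436916, 'cx': 321.95286264490454, 'cy': 242.76438439769325, 'eye': array([ 0.36886668, -0.03397144,  1.11997276]), 'attitude': array([ 0.17340029, -0.15575233, -1.45008253])}
side {'fx': 552.7021458809958, 'fy': 552.7021458809958, 'cx': 317.4218342991764, 'cy': 246.36610865652304, 'eye': array([0.35770467, 0.73178125, 0.95697157]), 'attitude': array([ 0.15862923, -0.99165264, -2.67076391])}
{'fx': 361.15529589891594, 'fy': 361.15529589891594, 'cx': 321.00119537242733, 'cy': 246.5755076939472, 'hand_eye': array([[ 6.98405186e-04,  9.52441621e-01,  3.04720316e-01,
         8.48893337e-02],
       [ 9.99999754e-01, -6.46745203e-04, -2.70470857e-04,
         5.00752975e-04],
       [-6.05312989e-05,  3.04720431e-01, -9.52441838e-01,
        -1.94667831e-01],
       [ 0.00000000e+00,  0.00000000e+00,  0.00000000e+00,
         1.00000000e+00]])}
{'time': 0.1, 'joint_positions': array([-1.29890901,  0.32176168, -0.07011175,  1.45154756,  0.02258988,
        1.37078486, -0.05687677]), 'qd': array([ 9.77429428e-05, -1.65887969e-03, -1.95977431e-03, -2.96205493e-03,
        5.16772745e-05,  2.03642914e-04, -8.15714392e-04]), 'joint_torque': array([ 1.94639892e-04, -4.92567658e+01, -4.05729879e-01, -3.13400817e+01,
       -6.41793455e-02,  3.94086423e-02,  6.05990590e-05]), 'position': array([0.16560204, 0.6279865 , 0.18866555]), 'tool_rot': array([-4.03675820e-01, -3.11540021e+00,  2.68253614e-03]), 'ft_force': array([ 0.84390398, -0.00485147, -0.44736275]), 'torque': array([ 0.02000511, -0.02953181,  0.01555877]), 'grip_force': 0.0, 'grip_width': 0.994412256685827}
```

View pics/top0.png

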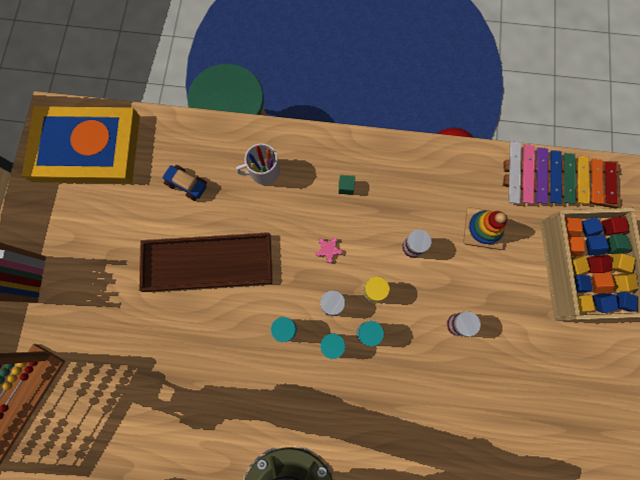

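View pics/side0.png

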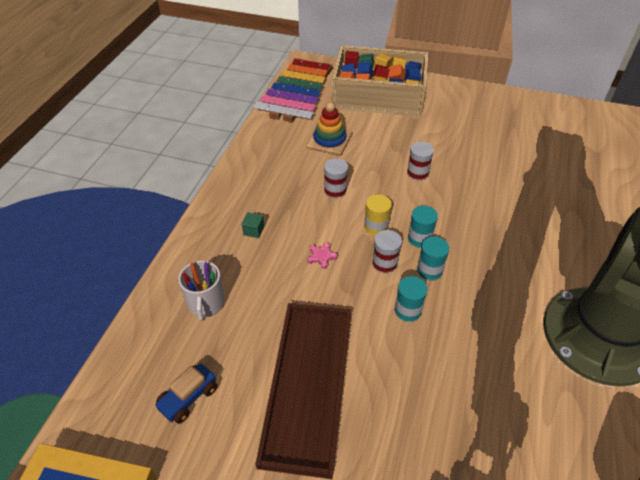

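Top view: the red tins' grey lids are at about (418,241), (467,324) and (332,303). The yellow look-alike is at (377,289) and the turquoise ones at (284,329), (333,346) and (371,333). The tray spans about (140–272, 234–291). The side view agrees.

```bash
cat > h.py <<'E'
from bench import ctrl,get_image,calibration
import cv2,numpy as np
from scipy.spatial.transform import Rotation as R
def cam(n,s=None):
    c=calibration(n)
    if n=="wrist":
        H=c["hand_eye"];T=R.from_rotvec(s["tool_rot"]).as_matrix()
        return c,T@H[:3,:3],s["position"]+T@H[:3,3]
    return c,R.from_rotvec(c["attitude"]).as_matrix(),c["eye"]
def onplane(n,uv,z,s=None):
    c,M,e=cam(n,s);uv=np.atleast_2d(uv).astype(float)
    d=np.c_[(uv[:,0]-c["cx"])/c["fx"],-(uv[:,1]-c["cy"])/c["fy"],-np.ones(len(uv))]@M.T
    return e+d*((z-e[2])/d[:,2])[:,None]
def proj(n,p,s=None):
    c,M,e=cam(n,s);q=(np.atleast_2d(p)-e)@M
    return np.c_[c["cx"]-c["fx"]*q[:,0]/q[:,2],c["cy"]+c["fy"]*q[:,1]/q[:,2]]
def blobs(m,lo):
    n,l,st,ce=cv2.connectedComponentsWithStats(m.astype(np.uint8))
    return [(ce[i],st[i]) for i in range(1,n) if st[i][4]>lo]
E
python3 - <<'E'
from h import *
np.set_printoptions(precision=4,suppress=True)
im=cv2.imread("pics/top0.png");hsv=cv2.cvtColor(im,cv2.COLOR_BGR2HSV)
g=(hsv[...,1]<45)&(hsv[...,2]>110);g[:220]=0;g[370:]=0;g[:,:200]=0;g[:,505:]=0
g=cv2.morphologyEx(g.astype(np.uint8),cv2.MORPH_OPEN,np.ones((5,5)))
for c,s in blobs(g,150):print("tin",c,s,onplane("top",c,.08))
for nm,lo,hi in(("teal",(80,120,60),(97,255,255)),("yel",(22,150,120),(32,255,255)),("pink",(160,90,120),(175,255,255))):
    m=cv2.inRange(hsv,lo,hi);m[:230]=0
    for c,s in blobs(m,150):print(nm,c,s,onplane("top",c,.08))
m=(hsv[...,2]<90);m[:225]=0;m[310:]=0;m[:,:130]=0;m[:,280:]=0
cs,_=cv2.findContours(m.astype(np.uint8),0,2);c=max(cs,key=cv2.contourArea);r=cv2.minAreaRect(c)
print(r);b=cv2.boxPoints(r);print(b,onplane("top",b,.024),onplane("top",r[0],.02))
print("base",proj("top",[[0,0,0],[.166,.629,.19]]), proj("side",[[0,0,0],[.166,.629,.19]]))
E
```

```text
tin [418.8056 240.4941] [407 230  24  22 427] [[ 0.625  -0.2416  0.08  ]]
tin [332.2745 302.3638] [321 291  24  24 470] [[ 0.4528 -0.0496  0.08  ]]
tin [467.3199 323.4245] [455 312  25  24 497] [[ 0.4404 -0.3673  0.08  ]]
teal [282.9454 329.0609] [271 317  25  25 476] [[0.3785 0.0575 0.08  ]]
teal [370.657  333.2149] [358 321  26  25 484] [[ 0.3924 -0.1457  0.08  ]]
teal [332.4653 345.6232] [321 334  24  25 475] [[ 0.3544 -0.0609  0.08  ]]
yel [376.6667 288.3564] [365 276  25  25 477] [[ 0.4976 -0.1504  0.08  ]]
pink [328.3042 249.0572] [316 238  26  25 332] [[ 0.5788 -0.0261  0.08  ]]
((208.5836639404297, 262.3385314941406), (52.397762298583984, 140.3511505126953), 86.42366790771484)
[[136.9105 240.5681]
 [276.9883 231.8132]
 [280.2568 284.1089]
 [140.179  292.8638]] [[0.5561 0.4622 0.024 ]
 [0.6199 0.1101 0.024 ]
 [0.4876 0.0837 0.024 ]
 [0.426  0.4271 0.024 ]] [[0.522  0.2721 0.02  ]]
base [[288.756  498.0828]
 [-18.3246 401.9773]] [[599.9334 335.223 ]
 [514.5885 675.1725]]
```

```bash
cat >> h.py <<'E'
np.set_printoptions(precision=4,suppress=True)
def plan(*pts,yaw=None):
    s=ctrl.get_state();p=s["position"];T=R.from_rotvec(s["tool_rot"]).as_matrix()
    print("t",s["time"],"p",p,"yaw_y",np.degrees(np.arctan2(T[1,1],T[0,1])),"tilt",T[:,2],"grip",s["grip_width"],s["grip_force"],"ft",s["ft_force"],"q",s["joint_positions"])
    for q in pts:
        d=T.T@(np.array(q)-p);print("to",q,"tool d",d,"rows@45mm",np.abs(d).max()/.045);p=np.array(q)
E
python3 - <<'E'
from h import *
print(proj("side",[[.625,-.2416,.08],[.4528,-.0496,.08],[.4404,-.3673,.08]]))
im=cv2.imread("pics/side0.png");hsv=cv2.cvtColor(im,cv2.COLOR_BGR2HSV)
g=(hsv[...,1]<45)&(hsv[...,2]>110);g=cv2.morphologyEx(g.astype(np.uint8),cv2.MORPH_OPEN,np.ones((5,5)))
g[:135]=0;g[280:]=0;g[:,:310]=0;g[:,450:]=0
for c,s in blobs(g,150):print(c,s,onplane("side",c,.08))
im=cv2.imread("pics/top0.png");hsv=cv2.cvtColor(im,cv2.COLOR_BGR2HSV)
print(onplane("top",[(140,240),(270,234),(272,284),(141,291)],.024))
print("side tray",onplane("side",[(291,304),(352,305),(330,472),(258,465)],.024))
print("stacker",onplane("top",[(487,228)],.02),"mug",onplane("top",(262,160),.09))
plan((.52,.27,.19),(.4528,-.0496,.19))
E
```

```text
[[335.7835 166.4343]
 [388.1823 240.0636]
 [421.9909 149.1273]]
[421.437  150.7185] [411 142  22  19 341] [[ 0.4406 -0.3609  0.08  ]]
[335.3952 168.0323] [325 159  23  20 372] [[ 0.6243 -0.2358  0.08  ]]
[387.6717 241.5844] [375 230  27  25 527] [[ 0.4529 -0.0451  0.08  ]]
[[0.5585 0.4547 0.024 ]
 [0.6121 0.1271 0.024 ]
 [0.4855 0.1043 0.024 ]
 [0.4308 0.426  0.024 ]]
side tray [[0.6092 0.1309 0.024 ]
 [0.4896 0.0956 0.024 ]
 [0.4359 0.4279 0.024 ]
 [0.5533 0.4533 0.024 ]]
stacker [[ 0.6929 -0.4261  0.02  ]] mug [[0.7834 0.1637 0.09  ]]
t 0.1 p [0.1656 0.628  0.1887] yaw_y 75.23414500203704 tilt [-0.0004 -0.0017 -1.    ] grip 0.994412256685827 0.0 ft [ 0.8439 -0.0049 -0.4474] q [-1.2989  0.3218 -0.0701  1.4515  0.0226  1.3708 -0.0569]
to (0.52, 0.27, 0.19) tool d [-0.4339 -0.2558 -0.0009] rows@45mm 9.642978896953567
to (0.4528, -0.0496, 0.19) tool d [-0.0165 -0.3262  0.0006] rows@45mm 7.2482690669706855
```

>>> apply_moves:
  dp:
    - [-0.04,-0.024,0]
    - [-0.04,-0.024,0]
    - [-0.04,-0.024,0]
    - [-0.04,-0.024,0]
    - [-0.04,-0.024,0]
    - [-0.04,-0.024,0]
    - [-0.04,-0.024,0]
    - [-0.04,-0.024,0]
    - [-0.04,-0.024,0]
    - [-0.04,-0.024,0]
  twist:
    - [0,0,0]
    - [0,0,0]
    - [0,0,0]
    - [0,0,0]
    - [0,0,0]
    - [0,0,0]
    - [0,0,0]
    - [0,0,0]
    - [0,0,0]
    - [0,0,0]
  fingers: [0,0,0,0,0,0,0,0,0,0]
  newtons: 25

```text
time: 1.1
position: [0.4922, 0.2928, 0.1894]
tool_rot: [-0.404, -3.115, 0.0]
ft_force: [0.6, 0.8, 0.9]
grip_width: 1.001
grip_force: 0.0
```

>>> apply_moves:
  dp:
    - [0,0,0]
    - [0,0,0]
    - [0,-0.04,0]
    - [0,-0.04,0]
    - [0,-0.04,0]
    - [0,-0.04,0]
    - [0,-0.04,0]
    - [0,-0.04,0]
    - [0,-0.04,0]
    - [0,0,0]
  twist:
    - [0,0,-0.09]
    - [0,0,-0.08]
    - [0,0,0]
    - [0,0,0]
    - [0,0,0]
    - [0,0,0]
    - [0,0,0]
    - [0,0,0]
    - [0,0,0]
    - [0,0,0]
  fingers: [0,0,0,0,0,0,0,0,0,0]

```text
time: 2.1
position: [0.4661, 0.0092, 0.1897]
tool_rot: [-0.152, -3.138, 0.002]
ft_force: [-0.2, 0.5, 0.0]
grip_width: 0.999
grip_force: 0.0
```

Run:
```python
from h import *
plan((.453,-.0475,.19))
s=ctrl.get_state();im=get_image("wrist")[:,:,::-1].copy();cv2.imwrite("pics/w1.png",im)
print(proj("wrist",[[.453,-.0475,.08]],s))
```

```text
t 2.1 p [0.4661 0.0092 0.1897] yaw_y 84.44401104080463 tilt [-0.0001 -0.0012 -1.    ] grip 0.9994985366020502 0.0 ft [-0.1525  0.4596  0.0419] q [-0.5418 -0.0944  0.4394  1.8996  0.0425  1.3279  1.3595]
to (0.453, -0.0475, 0.19) tool d [ 0.0076 -0.0577 -0.0002] rows@45mm 1.2828598067009944
[[253.8726 224.3757]]
```

View pics/w1.png

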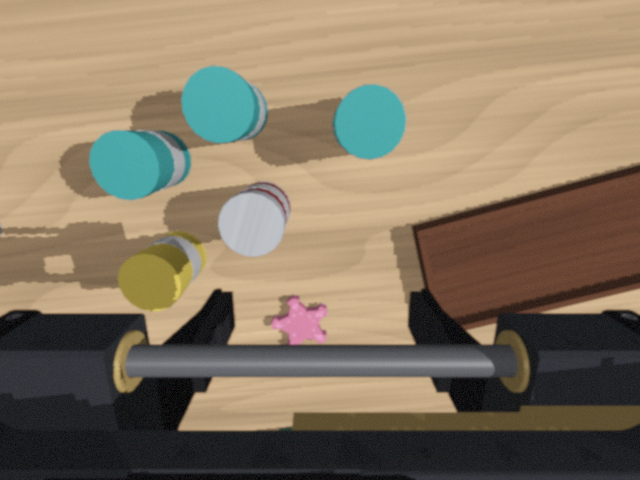

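The wrist view shows the near red tin's lid at about (252,221), where (254,224) was predicted, so the estimate is good to 2 mm. The fingers fit between the look-alikes.

>>> apply_moves:
  dp:
    - [0.004,-0.029,0]
    - [0.004,-0.029,0]
    - [0,0,0]
    - [0,0,0.03]
    - [0,0,0.03]
    - [0,0,0.03]
    - [0,0,0.03]
    - [0,0,0.032]
    - [0,0,0]
    - [0,0,0]
  twist:
    - [0,0,0]
    - [0,0,0]
    - [0,0,0]
    - [0,0,0]
    - [0,0,0]
    - [0,0,0]
    - [0,0,0]
    - [0,0,0]
    - [0,0,0]
    - [0,0,0]
  fingers: [0,0,0,0,0,0,0,0,0,0]

```text
time: 3.15
position: [0.4537, -0.0406, 0.0377]
tool_rot: [-0.136, -3.137, 0.0]
ft_force: [-1.2, -0.1, -0.2]
grip_width: 0.999
grip_force: 0.0
```

>>> apply_moves:
  dp:
    - [0,0,0]
    - [0,0,0]
    - [0,0,0]
    - [0,0,0]
    - [0,0,0]
    - [0,0,0]
    - [0,0,0]
    - [0,0,0]
  twist:
    - [0,0,0]
    - [0,0,0]
    - [0,0,0]
    - [0,0,0]
    - [0,0,0]
    - [0,0,0]
    - [0,0,0]
    - [0,0,0]
  fingers: [0.45,0.45,0.45,0.45,0.45,0.45,0.45,0.45]

```text
time: 3.95
position: [0.4543, -0.0418, 0.0381]
tool_rot: [0.138, 3.138, -0.0]
ft_force: [0.2, -1.5, 4.8]
grip_width: 0.645
grip_force: 25.0
```

>>> apply_moves:
  dp:
    - [0,0,-0.01]
    - [0,0,-0.025]
    - [0,0,-0.03]
    - [0,0,-0.03]
    - [0,0,-0.03]
    - [0,0,-0.03]
    - [0,0,0]
    - [0,0,0]
    - [0,0,0]
    - [0,0,0]
  twist:
    - [0,0,0]
    - [0,0,0]
    - [0,0,0]
    - [0,0,0]
    - [0,0,0]
    - [0,0,0]
    - [0,0,0]
    - [0,0,0]
    - [0,0,0]
    - [0,0,0]
  fingers: [0.45,0.45,0.45,0.45,0.45,0.45,0.45,0.45,0.45,0.45]

```text
time: 4.95
position: [0.4527, -0.0414, 0.1913]
tool_rot: [-0.138, -3.136, 0.001]
ft_force: [-0.4, -0.0, -1.3]
grip_width: 0.643
grip_force: 24.8
```

Run:
```python
from h import *
plan((.535,.199,.19),(.535,.199,.045))
f=[]
for i in range(8):
    get_image("top");f.append(ctrl.get_state()["ft_force"])
print(np.mean(f,0),np.std(f,0))
```

```text
t 4.95 p [ 0.4527 -0.0414  0.1913] yaw_y 84.9759895082986 tilt [-0.0027 -0.0002 -1.    ] grip 0.6432261583548619 24.77534641933744 ft [-0.4173 -0.0136 -1.3253] q [-0.5023 -0.1287  0.496   1.9204  0.063   1.3376  1.4586]
to (0.535, 0.199, 0.19) tool d [-0.061   0.2467  0.001 ] rows@45mm 5.481834211520502
to (0.535, 0.199, 0.045) tool d [-0.0004  0.0001  0.145 ] rows@45mm 3.2222106553964975
[ 0.083   0.058  -1.2393] [0.6574 0.3668 0.3392]
```

Tin 1 weighs about 1.24 N, so it is a light one. It goes to the tray.

>>> apply_moves:
  dp:
    - [-0.006,0.024,0]
    - [-0.01,0.04,0]
    - [-0.01,0.04,0]
    - [-0.01,0.04,0]
    - [-0.01,0.04,0]
    - [-0.01,0.04,0]
    - [-0.005,0.02,0]
    - [0,0,0]
    - [0,0,0]
    - [0,0,0]
  twist:
    - [0,0,0]
    - [0,0,0]
    - [0,0,0]
    - [0,0,0]
    - [0,0,0]
    - [0,0,0]
    - [0,0,0]
    - [0,0,0]
    - [0,0,0]
    - [0,0,0]
  fingers: [0.45,0.45,0.45,0.45,0.45,0.45,0.45,0.45,0.45,0.45]

```text
time: 6.35
position: [0.5359, 0.1944, 0.1927]
tool_rot: [-0.141, -3.138, 0.001]
ft_force: [-1.4, -0.1, -1.8]
grip_width: 0.64
grip_force: 24.8
```

>>> apply_moves:
  dp:
    - [0,0.002,0.02]
    - [0,0.002,0.03]
    - [0,0,0.03]
    - [0,0,0.03]
    - [0,0,0.02]
    - [0,0,0.01]
    - [0,0,0.003]
    - [0,0,0]
    - [0,0,0]
  twist:
    - [0,0,0]
    - [0,0,0]
    - [0,0,0]
    - [0,0,0]
    - [0,0,0]
    - [0,0,0]
    - [0,0,0]
    - [0,0,0]
    - [0,0,0]
  fingers: [0.45,0.45,0.45,0.45,0.45,0.45,0.45,0.45,0.45]

```text
time: 7.25
position: [0.5373, 0.2004, 0.0511]
tool_rot: [0.138, 3.136, 0.002]
ft_force: [-0.2, 0.1, 0.3]
grip_width: 0.643
grip_force: 24.8
```

Run:
```python
from h import *
f=[]
for i in range(6):
    im=get_image("side");f.append(ctrl.get_state()["ft_force"])
plan((.535,.199,.046))
print(np.mean(f,0),np.std(f,0));cv2.imwrite("pics/s1.png",im[:,:,::-1])
```

```text
t 7.55 p [0.5365 0.2004 0.0502] yaw_y 84.97742246447794 tilt [ 0.0008  0.0005 -1.    ] grip 0.6477501961144335 24.776111373430467 ft [ 0.0839  0.2523 -0.847 ] q [-0.6717  0.2711  0.3086  1.8212 -0.0934  1.0625  1.1549]
to (0.535, 0.199, 0.046) tool d [ 0.0014 -0.0015  0.0042] rows@45mm 0.09251929719035859
[ 0.4219 -0.2396 -1.1294] [0.4245 0.3525 0.3034]
```

View pics/s1.png

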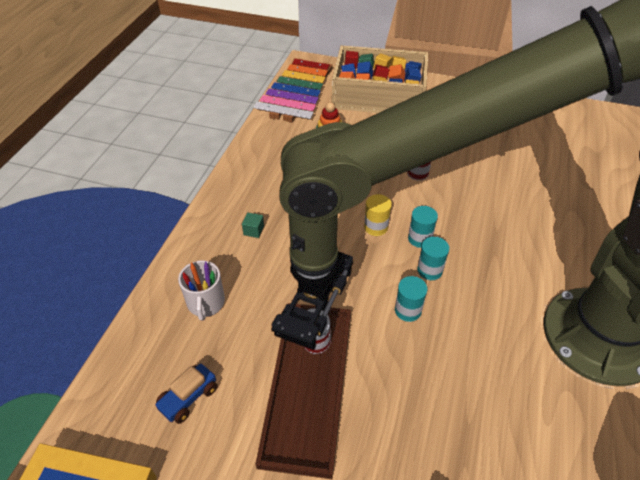

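The side view shows the tin upright in the fingers over the near end of the tray, at about (318,332). It is still just above the floor, so I lower it in small steps.

>>> apply_moves:
  dp:
    - [0,0,0.002]
    - [0,0,0.0015]
    - [0,0,0.001]
    - [0,0,0]
  twist:
    - [0,0,0]
    - [0,0,0]
    - [0,0,0]
    - [0,0,0]
  fingers: [0.45,0.45,0.45,0.45]

```text
time: 7.95
position: [0.5372, 0.2002, 0.0461]
tool_rot: [0.138, 3.137, 0.001]
ft_force: [-0.1, -1.3, 4.1]
grip_width: 0.645
grip_force: 24.9
```

>>> apply_moves:
  dp:
    - [0,0,0]
    - [0,0,0]
    - [0,0,0]
    - [0,0,0]
    - [0,0,0]
    - [0,0,-0.03]
    - [0,0,-0.04]
    - [0,0,-0.04]
    - [0,0,-0.03]
    - [0,0,0]
  twist:
    - [0,0,0]
    - [0,0,0]
    - [0,0,0]
    - [0,0,0]
    - [0,0,0]
    - [0,0,0]
    - [0,0,0]
    - [0,0,0]
    - [0,0,0]
    - [0,0,0]
  fingers: [0.3,0.2,0,0,0,0,0,0,0,0]

```text
time: 8.95
position: [0.5392, 0.2014, 0.1905]
tool_rot: [0.137, 3.131, 0.008]
ft_force: [0.2, 0.7, 0.0]
grip_width: 1.003
grip_force: 0.0
```

Run:
```python
from h import *
plan((.625,-.239,.19),(.4405,-.364,.19))
```

```text
t 8.95 p [0.5392 0.2014 0.1905] yaw_y 84.97396115258418 tilt [ 0.0082  0.0044 -1.    ] grip 1.0033622059035316 0.0 ft [0.2268 0.6515 0.0196] q [-0.6895  0.154   0.3203  1.6613 -0.051   1.3251  1.1223]
to (0.625, -0.239, 0.19) tool d [-0.1241 -0.4312 -0.0008] rows@45mm 9.582592139810002
to (0.4405, -0.364, 0.19) tool d [ 0.1728 -0.1407 -0.0021] rows@45mm 3.8406394669877617
```

>>> apply_moves:
  dp:
    - [-0.012,-0.042,0]
    - [-0.012,-0.042,0]
    - [-0.012,-0.042,0]
    - [-0.012,-0.042,0]
    - [-0.012,-0.042,0]
    - [-0.012,-0.042,0]
    - [-0.012,-0.042,0]
    - [-0.012,-0.042,0]
    - [-0.012,-0.042,0]
    - [-0.008,-0.028,0]
  twist:
    - [0,0,0]
    - [0,0,0]
    - [0,0,0]
    - [0,0,0]
    - [0,0,0]
    - [0,0,0]
    - [0,0,0]
    - [0,0,0]
    - [0,0,0]
    - [0,0,0]
  fingers: [0,0,0,0,0,0,0,0,0,0]

```text
time: 9.95
position: [0.6154, -0.2183, 0.1842]
tool_rot: [-0.143, -3.137, 0.002]
ft_force: [-1.1, 0.2, -0.3]
grip_width: 0.997
grip_force: 0.0
```

Run:
```python
from h import *
get_image("top");get_image("top")
plan((.625,-.239,.19),(.4405,-.364,.19))
s=ctrl.get_state();im=get_image("wrist")[:,:,::-1].copy();cv2.imwrite("pics/w2.png",im)
print(proj("wrist",[[.625,-.239,.08],[.4405,-.364,.08]],s))
```

```text
t 10.05 p [ 0.6146 -0.2209  0.184 ] yaw_y 84.50937993934436 tilt [-0.0019 -0.0037 -1.    ] grip 0.998821113149595 0.0 ft [ 0.0775 -0.791   0.6786] q [-0.1495  0.3646  0.5898  1.4701 -0.1996  1.3686  1.9249]
to (0.625, -0.239, 0.19) tool d [-0.0121 -0.017  -0.006 ] rows@45mm 0.37822795708559465
to (0.4405, -0.364, 0.19) tool d [ 0.1717 -0.1421  0.0008] rows@45mm 3.815379380330711
[[301.1408 248.1702]
 [101.9185  23.023 ]]
```

View pics/w2.png

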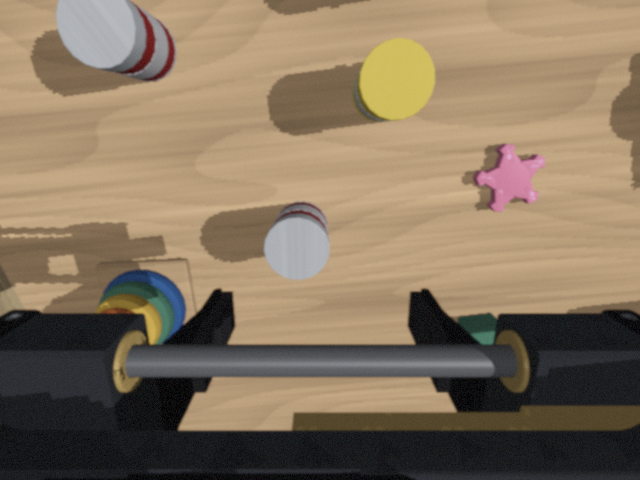

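The tin's lid is at (297,246), where (301,248) was predicted. I centre on it and go down; the stacker stays clear.

>>> apply_moves:
  dp:
    - [-0.006,-0.01,0]
    - [-0.006,-0.011,0]
    - [0,0,0]
    - [0,0,0.03]
    - [0,0,0.03]
    - [0,0,0.03]
    - [0,0,0.03]
    - [0,0,0.026]
    - [0,0,0]
    - [0,0,0]
  twist:
    - [0,0,0]
    - [0,0,0]
    - [0,0,0]
    - [0,0,0]
    - [0,0,0]
    - [0,0,0]
    - [0,0,0]
    - [0,0,0]
    - [0,0,0]
    - [0,0,0]
  fingers: [0,0,0,0,0,0,0,0,0,0]

```text
time: 11.1
position: [0.6265, -0.2359, 0.0395]
tool_rot: [-0.137, -3.138, -0.0]
ft_force: [0.5, 0.7, 0.1]
grip_width: 1.005
grip_force: 0.0
```

>>> apply_moves:
  dp:
    - [0,0,0]
    - [0,0,0]
    - [0,0,0]
    - [0,0,0]
    - [0,0,0]
    - [0,0,0]
    - [0,0,0]
    - [0,0,0]
  twist:
    - [0,0,0]
    - [0,0,0]
    - [0,0,0]
    - [0,0,0]
    - [0,0,0]
    - [0,0,0]
    - [0,0,0]
    - [0,0,0]
  fingers: [0.45,0.45,0.45,0.45,0.45,0.45,0.45,0.45]

```text
time: 11.9
position: [0.6267, -0.2375, 0.0399]
tool_rot: [0.139, 3.137, -0.002]
ft_force: [-0.5, -2.7, 4.4]
grip_width: 0.623
grip_force: 25.1
```

>>> apply_moves:
  dp:
    - [0,0,-0.01]
    - [0,0,-0.025]
    - [0,0,-0.03]
    - [0,0,-0.03]
    - [0,0,-0.03]
    - [0,0,-0.03]
    - [0,0,0]
    - [0,0,0]
    - [0,0,0]
    - [0,0,0]
  twist:
    - [0,0,0]
    - [0,0,0]
    - [0,0,0]
    - [0,0,0]
    - [0,0,0]
    - [0,0,0]
    - [0,0,0]
    - [0,0,0]
    - [0,0,0]
    - [0,0,0]
  fingers: [0.45,0.45,0.45,0.45,0.45,0.45,0.45,0.45,0.45,0.45]

```text
time: 12.9
position: [0.6253, -0.2355, 0.192]
tool_rot: [-0.137, -3.135, -0.002]
ft_force: [0.1, 0.3, -1.9]
grip_width: 0.626
grip_force: 24.9
```

Run:
```python
from h import *
f=[];g=[]
for i in range(6):
    im=get_image("side");s=ctrl.get_state();f.append(s["ft_force"]);g.append(s["grip_width"])
plan((.509,.357,.19),(.509,.357,.048))
print(np.mean(f,0),np.std(f,0),g);cv2.imwrite("pics/s2.png",im[:,:,::-1])
```

```text
t 13.2 p [ 0.6262 -0.2364  0.1938] yaw_y 84.96564795513903 tilt [-0.0005  0.0002 -1.    ] grip 0.625955946443994 24.88101838333023 ft [ 0.6499 -0.203  -1.1103] q [-0.1156  0.3979  0.5913  1.4109 -0.2209  1.3996  1.96  ]
to (0.509, 0.357, 0.19) tool d [0.1688 0.5808 0.0039] rows@45mm 12.906312657275919
to (0.509, 0.357, 0.048) tool d [-0.0001 -0.      0.142 ] rows@45mm 3.1555550679502744
[ 0.3092 -0.0729 -2.2035] [0.5474 0.4118 0.6323] [0.6271789194273004, 0.6267532446038896, 0.6256070560452087, 0.6259963126890513, 0.6272879197656753, 0.625955946443994]
```

View pics/s2.png

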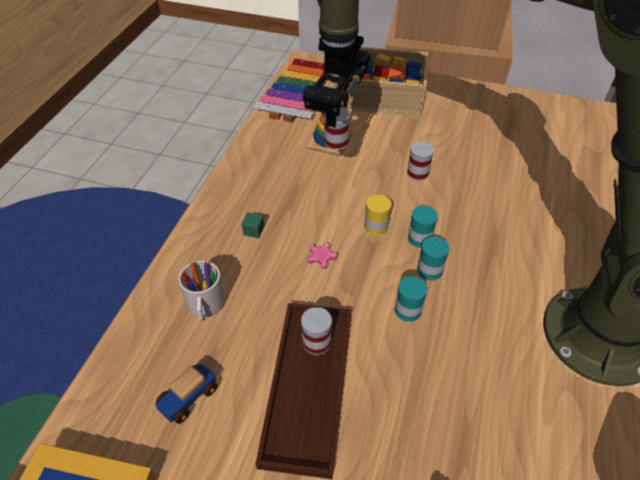

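The side view shows tin 1 standing upright in the tray at about (317,332), and tin 2 held upright. Tin 2 weighs about 2.2 N, so it is the aluminium one and goes to the tray too. The remaining tin should be the steel one.

>>> apply_moves:
  dp:
    - [0.006,0.02,0]
    - [0.012,0.042,0]
    - [0.012,0.042,0]
    - [0.012,0.042,0]
    - [0.012,0.042,0]
    - [0.012,0.042,0]
    - [0.012,0.042,0]
    - [0.012,0.042,0]
    - [0.012,0.042,0]
    - [0.012,0.042,0]
  twist:
    - [0,0,0]
    - [0,0,0]
    - [0,0,0]
    - [0,0,0]
    - [0,0,0]
    - [0,0,0]
    - [0,0,0]
    - [0,0,0]
    - [0,0,0]
    - [0,0,0]
  fingers: [0.45,0.45,0.45,0.45,0.45,0.45,0.45,0.45,0.45,0.45]

```text
time: 14.2
position: [0.5472, 0.1716, 0.1945]
tool_rot: [0.138, 3.138, 0.001]
ft_force: [0.5, -0.2, -2.0]
grip_width: 0.628
grip_force: 24.9
```

>>> apply_moves:
  dp:
    - [0.012,0.042,0]
    - [0.012,0.042,0]
    - [0.012,0.042,0]
    - [0.012,0.04,0]
    - [0.006,0.02,0]
    - [0,0,0]
    - [0,0,0]
    - [0,0,0]
  twist:
    - [0,0,0]
    - [0,0,0]
    - [0,0,0]
    - [0,0,0]
    - [0,0,0]
    - [0,0,0]
    - [0,0,0]
    - [0,0,0]
  fingers: [0.45,0.45,0.45,0.45,0.45,0.45,0.45,0.45]

```text
time: 15.0
position: [0.5111, 0.3582, 0.1943]
tool_rot: [0.142, 3.138, -0.001]
ft_force: [-0.5, 0.3, -2.2]
grip_width: 0.631
grip_force: 24.9
```

>>> apply_moves:
  dp:
    - [0.001,0,0.02]
    - [0.001,0,0.03]
    - [0,0,0.03]
    - [0,0,0.03]
    - [0,0,0.02]
    - [0,0,0.01]
    - [0,0,0.002]
    - [0,0,0.002]
    - [0,0,0]
    - [0,0,0]
  twist:
    - [0,0,0]
    - [0,0,0]
    - [0,0,0]
    - [0,0,0]
    - [0,0,0]
    - [0,0,0]
    - [0,0,0]
    - [0,0,0]
    - [0,0,0]
    - [0,0,0]
  fingers: [0.45,0.45,0.45,0.45,0.45,0.45,0.45,0.45,0.45,0.45]

```text
time: 16.0
position: [0.509, 0.3608, 0.0515]
tool_rot: [0.138, 3.137, 0.002]
ft_force: [-0.1, 0.1, -2.1]
grip_width: 0.627
grip_force: 24.9
```

>>> apply_moves:
  dp:
    - [0,0,0.001]
    - [0,0,0.001]
    - [0,0,0]
  twist:
    - [0,0,0]
    - [0,0,0]
    - [0,0,0]
  fingers: [0.45,0.45,0.45]

```text
time: 16.3
position: [0.5081, 0.3603, 0.0482]
tool_rot: [-0.138, -3.139, -0.0]
ft_force: [-0.1, -0.2, -2.3]
grip_width: 0.623
grip_force: 24.9
```

>>> apply_moves:
  dp:
    - [0,0,0.001]
    - [0,0,0.001]
    - [0,0,0]
  twist:
    - [0,0,0]
    - [0,0,0]
    - [0,0,0]
  fingers: [0.45,0.45,0.45]

```text
time: 16.6
position: [0.5091, 0.3602, 0.0478]
tool_rot: [0.138, 3.137, 0.001]
ft_force: [-1.2, -2.1, 5.5]
grip_width: 0.629
grip_force: 25.0
```

Contact. I release, rise and head for the third tin.

>>> apply_moves:
  dp:
    - [0,0,0]
    - [0,0,0]
    - [0,0,0]
    - [0,0,0]
    - [0,0,0]
    - [0,0,-0.03]
    - [0,0,-0.04]
    - [0,0,-0.04]
    - [0,0,-0.03]
    - [0,0,0]
  twist:
    - [0,0,0]
    - [0,0,0]
    - [0,0,0]
    - [0,0,0]
    - [0,0,0]
    - [0,0,0]
    - [0,0,0]
    - [0,0,0]
    - [0,0,0]
    - [0,0,0]
  fingers: [0.3,0.2,0,0,0,0,0,0,0,0]

```text
time: 17.6
position: [0.5109, 0.3622, 0.192]
tool_rot: [0.137, 3.131, 0.011]
ft_force: [1.4, -0.3, -0.1]
grip_width: 1.002
grip_force: 0.0
```

Run:
```python
from h import *
plan((.53,0,.19),(.4405,-.365,.19))
```

```text
t 17.6 p [0.5109 0.3622 0.192 ] yaw_y 84.97334029751855 tilt [ 0.0075  0.0064 -1.    ] grip 1.0016503625671564 0.0 ft [ 1.3609 -0.3022 -0.0741] q [-0.8672  0.2609  0.253   1.5315 -0.0671  1.3477  0.8749]
to (0.53, 0, 0.19) tool d [-0.0508 -0.3591 -0.0002] rows@45mm 7.981053031446193
to (0.4405, -0.365, 0.19) tool d [ 0.0572 -0.3714 -0.003 ] rows@45mm 8.253975538615217
```

>>> apply_moves:
  dp:
    - [-0.005,-0.02,0]
    - [-0.006,-0.042,0]
    - [-0.006,-0.042,0]
    - [-0.006,-0.042,0]
    - [-0.006,-0.042,0]
    - [-0.006,-0.042,0]
    - [-0.006,-0.042,0]
    - [-0.006,-0.042,0]
    - [-0.003,-0.042,0]
    - [0.006,-0.042,0]
  twist:
    - [0,0,0]
    - [0,0,0]
    - [0,0,0]
    - [0,0,0]
    - [0,0,0]
    - [0,0,0]
    - [0,0,0]
    - [0,0,0]
    - [0,0,0]
    - [0,0,0]
  fingers: [0,0,0,0,0,0,0,0,0,0]

```text
time: 18.6
position: [0.5158, -0.0433, 0.1845]
tool_rot: [-0.14, -3.136, 0.002]
ft_force: [0.8, -0.1, -0.1]
grip_width: 1.001
grip_force: 0.0
```

>>> apply_moves:
  dp:
    - [0.007,-0.042,0]
    - [0.007,-0.042,0]
    - [0.007,-0.042,0]
    - [0.007,-0.042,0]
    - [0.007,-0.042,0]
    - [0.007,-0.042,0]
    - [0.007,-0.04,0]
    - [0,0,0]
    - [0,0,0]
    - [0,0,0]
  twist:
    - [0,0,0]
    - [0,0,0]
    - [0,0,0]
    - [0,0,0]
    - [0,0,0]
    - [0,0,0]
    - [0,0,0]
    - [0,0,0]
    - [0,0,0]
    - [0,0,0]
  fingers: [0,0,0,0,0,0,0,0,0,0]

```text
time: 19.6
position: [0.4423, -0.3253, 0.1851]
tool_rot: [-0.136, -3.137, -0.003]
ft_force: [1.5, 0.5, 0.4]
grip_width: 0.998
grip_force: 0.0
```

Run:
```python
from h import *
plan((.4405,-.364,.19))
s=ctrl.get_state();im=get_image("wrist")[:,:,::-1].copy();cv2.imwrite("pics/w3.png",im)
print(proj("wrist",[[.4405,-.364,.08]],s))
hsv=cv2.cvtColor(im,cv2.COLOR_BGR2HSV)
g=((hsv[...,1]<45)&(hsv[...,2]>110)).astype(np.uint8);g=cv2.morphologyEx(g,cv2.MORPH_OPEN,np.ones((15,15)))
for c,t in blobs(g,800):print(c,t,onplane("wrist",c,.08,s))
```

```text
t 19.6 p [ 0.4423 -0.3253  0.1851] yaw_y 85.0263634751255 tilt [-0.0014  0.0017 -1.    ] grip 0.9980884534519165 0.0 ft [1.504  0.4878 0.3776] q [-0.1556  0.1296  0.8126  1.7341 -0.0975  1.3214  2.1611]
to (0.4405, -0.364, 0.19) tool d [-0.0016 -0.0387 -0.005 ] rows@45mm 0.8593171870260238
[[275.2239 236.2269]]
[270.1113 234.9312] [ 237  204   67   64 3504] [[ 0.439  -0.3682  0.08  ]]
```

>>> apply_moves:
  dp:
    - [0,-0.021,0]
    - [0,-0.021,0]
    - [0,-0.001,0]
    - [0,0,0.03]
    - [0,0,0.03]
    - [0,0,0.03]
    - [0,0,0.03]
    - [0,0,0.027]
    - [0,0,0]
    - [0,0,0]
  twist:
    - [0,0,0]
    - [0,0,0]
    - [0,0,0]
    - [0,0,0]
    - [0,0,0]
    - [0,0,0]
    - [0,0,0]
    - [0,0,0]
    - [0,0,0]
    - [0,0,0]
  fingers: [0,0,0,0,0,0,0,0,0,0]

```text
time: 20.65
position: [0.4394, -0.3682, 0.0393]
tool_rot: [-0.135, -3.138, -0.001]
ft_force: [0.2, -0.6, 0.5]
grip_width: 0.995
grip_force: 0.0
```

>>> apply_moves:
  dp:
    - [0,0,0]
    - [0,0,0]
    - [0,0,0]
    - [0,0,0]
    - [0,0,0]
    - [0,0,0]
    - [0,0,0]
    - [0,0,0]
  twist:
    - [0,0,0]
    - [0,0,0]
    - [0,0,0]
    - [0,0,0]
    - [0,0,0]
    - [0,0,0]
    - [0,0,0]
    - [0,0,0]
  fingers: [0.5,0.5,0.5,0.5,0.5,0.5,0.5,0.5]
  newtons: 40

```text
time: 21.45
position: [0.4391, -0.3698, 0.0395]
tool_rot: [0.138, 3.138, -0.001]
ft_force: [-0.3, 0.5, 3.5]
grip_width: 0.62
grip_force: 40.0
```

>>> apply_moves:
  dp:
    - [0,0,-0.01]
    - [0,0,-0.025]
    - [0,0,-0.035]
    - [0,0,-0.035]
    - [0,0,-0.035]
    - [0,0,-0.035]
    - [0,0,-0.035]
    - [0,0,0]
    - [0,0,0]
    - [0,0,0]
  twist:
    - [0,0,0]
    - [0,0,0]
    - [0,0,0]
    - [0,0,0]
    - [0,0,0]
    - [0,0,0]
    - [0,0,0]
    - [0,0,0]
    - [0,0,0]
    - [0,0,0]
  fingers: [0.5,0.5,0.5,0.5,0.5,0.5,0.5,0.5,0.5,0.5]

```text
time: 22.45
position: [0.4378, -0.3683, 0.2468]
tool_rot: [-0.138, -3.135, -0.004]
ft_force: [0.3, 0.3, -5.8]
grip_width: 0.625
grip_force: 40.0
```

Run:
```python
from h import *
f=[]
for i in range(6):
    im=get_image("side");s=ctrl.get_state();f.append(s["ft_force"])
plan();print(np.mean(f,0));cv2.imwrite("pics/s3.png",im[:,:,::-1])
```

```text
t 22.75 p [ 0.4386 -0.3692  0.2483] yaw_y 84.96599328348222 tilt [-0.0013  0.0007 -1.    ] grip 0.6186666308545695 39.978581107379796 ft [-0.261  -0.4138 -5.1553] q [-0.0959  0.1692  0.8546  1.5813 -0.1279  1.4509  2.2501]
[ 0.021   0.3524 -5.1574]
```

View pics/s3.png

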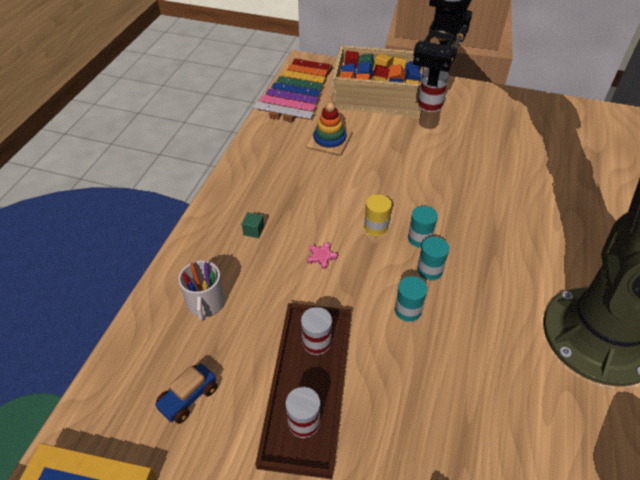

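The third tin weighs about 5.2 N, so it is the steel one. It is held upright with its base about 21 cm up. The side view shows both light tins upright in the tray, at (317,332) and (303,412), and the bystanders in place. I hand in the job.

```bash
python3 -c "
from bench import ctrl
print(ctrl.close_job())"
```

```text
the job is handed in; nothing more can be done
None
```

I handed the job in: the two lighter tins (about 1.2 N and 2.2 N) stand upright in the tray, and the gripper holds the heaviest (about 5.2 N) upright with its base about 21 cm above the bench; I was not shown the verdict.

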